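# Put the mixed-up stock back in its picture-labelled trays

## Robot

A 7-joint arm with a two-finger parallel gripper is mounted at the origin on a cart in front of the work surface, level with it; the furniture and walls round the work are solid. World frame = base frame: x ahead of the robot, y to its left, z up, the work surface at z = 0. Lengths are in m, angles in degrees, forces in N, time in s.
With the tool pointing down it reaches from about 0.425 to 0.95 m from the base axis. Payload 16.7 kg.
Tool frame: the origin (TCP) lies at the very end of the fingers, on their centre line; the grasp point (between the pads) lies pinch_z behind it (pinch_z is the distance from the TCP to the grasp point, in m); z points along the fingers, y is the line along which they close (so a half turn about z gives the same grasp; the last joint's range is limited). The gripper opens to 94 mm and grips with 3 to 60 N. Pads are 16 mm wide; open, the fingers measure 119 mm over their backs; the gripper's body (75 mm by 177 mm) begins 78 mm behind the grasp point.
Start: joints at [-8.566, 24.414, 4.234, 92.017, -1.954, 63.644, -3.845], TCP at [0.675, -0, 0.205] pointing down, gripper open.
Joint ranges: [-163.25, 163.25], [-28.42, 122.38], [-70.27, 78.77], [12.13, 141.07], [-58.53, 238.53], [9.26, 117.41], [-156.51, 156.51]. Speed limits (degrees/s): [108.29, 108.29, 136.94, 136.94, 172.46, 172.46, 172.46].

## Interface

Orientations are given as a 3x3 rotation matrix whose columns are the frame's x, y, z axes.
In Python, from cell import * gives the robot as it stands. Calls block until the motion is done:
- movep(position, orientation): joint-space move of the TCP to a pose.
- move_straight(position, velocity=0.15, attitude=None): straight line of the TCP; attitude=None keeps the orientation; velocity is the mean speed in m/s.
- move_joints(angles): joint-space move.
- gripper_to(opening, force=None): finger opening in m; force is the grip in N (None keeps the last); returns when the fingers have stopped.
- pause(seconds).
- ik(position, orientation): joint angles nearest the present ones, or None.
- state(): the state.
- capture(name): name is "scene" or "side" or "wrist"; returns the picture (420x560x3 uint8, red, green, blue); there is no depth.
- calibration(name): a dict with "fx", "fy", "cx", "cy" (pixels), "k1" (the pictures are not rectified: a ray, as slopes to the right and down, at radius r is drawn at 1 + k1 r^2 times it, then the intrinsics apply), "R" (3x3) and "t" (3): a world point X has camera coordinates R X + t. Camera axes: x right, y down, z forward; pixel columns grow to the right and rows downward; lengths in m; the calibration is good to about 2 mm. A picture is of the moment at which its call begins: read the wrist's pose just before it. calibration takes no time and is no camera call; for the wrist camera it gives the pose at the moment of the call.
A pose or a line that the arm cannot do raises PlanningError and nothing moves.
- sign_off(): hands the job in; it is judged then, once.
The state is a dict: "t": time; "joints": joint angles; "joint_velocities": joint speeds; "joint_torque": joint torques, N m; "tool_pos": TCP position; "ee_rot": TCP orientation; "wrist_force": force on the tool from outside, world axes, zero at the start; "ft_torque": the same for the moment, N m; "gripper_width": finger opening in m; "finger_force": force on a finger pad.
Only numpy, scipy, OpenCV 4.12 (cv2) and the standard library are available. Lean on these libraries where they do the work, as an engineer would, in place of code of your own. Each camera call takes 0.05 s, during which the arm holds its last target. There are 200 camera calls.

## Task

The marker pen, the blister card and the black cutter lie in one another's trays in the bin table. Park one of them on the empty tray with the blank label and change them round until each lies flat and lengthwise in the tray whose label pictures it, centred on the floor between the label and the tray's far end. Leave the tape roll where it is; the blank tray ends empty.

Things in the scene. Friction and masses are not known exactly. Their poses are not given: they have to be found in the camera images.
- pen: Marker pen, straight, 20 x 130 x 18 mm. Origin: centre of its underside; y along its length, z up. Starts on the card_tray. Loose, about 20 g.
- card: Blister card with spare blades, rigid, flat, 62 x 118 x 12 mm; as a solid it is a plain box of that size. Origin: centre of its underside; y along its length, z up. Starts on the cutter_tray. Loose, about 30 g.
- cutter: Black moulded snap-off cutter, blade shut away, slightly curved, 28 x 134 x 20 mm; it rests rolled by up to about 0.2 rad. Origin: centre of its underside; y along its length, z up. Starts on the pen_tray. Loose, about 40 g. The coloured cutters in the front compartments are other stock.
- roll: Roll of brown tape lying flat, 74 mm across, 17 mm high, on the roll_tray where it belongs; stays there. Origin: centre of its underside.
- pen_tray_mid (a point): Fixed flat grey tray, reaching 70 mm to +x, 90 mm to -x, 53 mm to each side of this point, the middle of its lying area on its floor; z up. Side rims 3 mm thick, 5 mm high, none within 36 mm in x of this point; ends open. Compartment walls up to 5 mm above its floor just outside. White label 25 x 96 mm, centred 76 mm to -x (robot's side), shows one thin straight dark bar, 7 x 86 mm: the marker pen's tray.
- card_tray_mid (a point): Fixed flat grey tray, reaching 70 mm to +x, 90 mm to -x, 53 mm to each side of this point, the middle of its lying area on its floor; z up. Side rims 3 mm thick, 5 mm high, none within 36 mm in x of this point; ends open. Compartment walls up to 5 mm above its floor just outside. White label 25 x 96 mm, centred 76 mm to -x (robot's side), shows a dark rectangle, 21 x 40 mm, with a small white window: the blister card's tray.
- cutter_tray_mid (a point): Fixed flat grey tray, reaching 70 mm to +x, 90 mm to -x, 53 mm to each side of this point, the middle of its lying area on its floor; z up. Side rims 3 mm thick, 5 mm high, none within 36 mm in x of this point; ends open. Compartment walls up to 5 mm above its floor just outside. White label 25 x 96 mm, centred 76 mm to -x (robot's side), shows a thick, slightly bent dark bar, about 13 x 88 mm, with a thumb slider: the cutter's tray.
- roll_tray_mid (a point): Fixed flat grey tray, reaching 70 mm to +x, 90 mm to -x, 53 mm to each side of this point, the middle of its lying area on its floor; z up. Side rims 3 mm thick, 5 mm high, none within 36 mm in x of this point; ends open. Compartment walls up to 5 mm above its floor just outside. White label 25 x 96 mm, centred 76 mm to -x (robot's side), shows a dark ring, 23 mm across: the tape roll's tray, already holding the tape roll.
- spare_tray_mid (a point): Fixed flat grey tray, reaching 70 mm to +x, 90 mm to -x, 53 mm to each side of this point, the middle of its lying area on its floor; z up. Side rims 3 mm thick, 5 mm high, none within 36 mm in x of this point; ends open. Compartment walls up to 5 mm above its floor just outside. White label 25 x 96 mm, centred 76 mm to -x (robot's side), shows nothing (blank): the spare tray, empty at the start.

How it is judged:
By the outcome, as a careful person would: the job done as asked, in the order asked, and still so for the second after the job is handed in, with the robot touching nothing.
It also fails if it takes over 96 s, if anything falls off the work surface, if the arm or the gripper's body presses on something with over 40 N, if the wrist force passes 120 N, or if a joint passes its speed limit or range.

## Working session

There is one attempt and no reset: what is moved stays moved. The work goes in short steps, each a Python script; the robot and the scene stay as the last script left them, time stands still between calls to the robot, and variables do not carry over. Pictures are saved under pics/ and viewed, at most 14 in all, crops included, and the job is handed in when it is done.

```bash
mkdir -p pics; ls
python3 - <<'E'
from cell import *
import cv2
for n in("scene","side","wrist"):
    cv2.imwrite(f"pics/{n}0.png",capture(n)[...,::-1]); print(n,calibration(n))
s=state();print(s)
try: print(pinch_z)
except Exception as e: print(e)
E
```

```text
pics
scene {'fx': 460.30525723663163, 'fy': 460.30525723663163, 'cx': 280.8487062423642, 'cy': 209.90866420288475, 'k1': -0.031687249503086164, 'R': array([[ 0.70618452, -0.70792321,  0.01217211],
       [-0.33138661, -0.34566731, -0.87789352],
       [ 0.62568869,  0.61592113, -0.47870118]]), 't': array([-0.51096284,  0.16822874,  0.69741958])}
side {'fx': 522.3582531406131, 'fy': 522.3582531406131, 'cx': 277.463721891472, 'cy': 212.63153512876272, 'k1': -0.15330246182336107, 'R': array([[ 0.93805702, -0.34626425, -0.01225104],
       [-0.17435616, -0.44119866, -0.88030885],
       [ 0.29941435,  0.82791594, -0.47424281]]), 't': array([-0.55922735,  0.08881459,  1.03948824])}
wrist {'fx': 327.4346342956024, 'fy': 327.4346342956024, 'cx': 279.8150143414505, 'cy': 208.18792485697924, 'k1': 0.014268798884991074, 'R': array([[ 9.99999459e-01, -3.10083656e-04, -9.93309358e-04],
       [-1.98302835e-05, -9.60074402e-01,  2.79744780e-01],
       [-1.04039517e-03, -2.79744609e-01, -9.60073888e-01]]), 't': array([-0.67555925, -0.02963617,  0.39298159])}
{'t': 0.15, 'joints': array([-8.56599302, 24.44095777,  4.2339311 , 92.04292082, -1.95388253,
       63.64411085, -3.84390008]), 'joint_velocities': array([-0.11137045, -0.14633674,  0.06463569, -0.109256  , -0.04811256,
       -0.03288745, -0.03441006]), 'joint_torque': array([ 3.71428541e-03, -9.36296225e+01,  3.66915867e+00, -4.54431260e+01,
       -4.87569754e-02,  1.79132586e-02,  2.30669798e-05]), 'tool_pos': array([ 6.74662904e-01, -4.53935893e-05,  2.04949969e-01]), 'ee_rot': array([[ 5.26761271e-05,  9.99999528e-01, -9.70569589e-04],
       [ 9.99999996e-01, -5.27498959e-05, -7.59801868e-05],
       [-7.60313483e-05, -9.70565582e-04, -9.99999526e-01]]), 'wrist_force': array([ 0.31438999,  0.49295803, -0.25770544]), 'ft_torque': array([ 0.00454647, -0.01579104, -0.00983241]), 'finger_force': 0.0, 'gripper_width': 0.09373135880757075}
0.0188
```

```bash
python3 -c "
import cv2,numpy as np
a=[cv2.imread(f'pics/{n}0.png') for n in('scene','side','wrist')]
cv2.imwrite('pics/a.png',cv2.resize(a[0],(800,600)));cv2.imwrite('pics/b.png',cv2.resize(a[2],(800,600)))"
```

```text
(no output)
```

View pics/a.png

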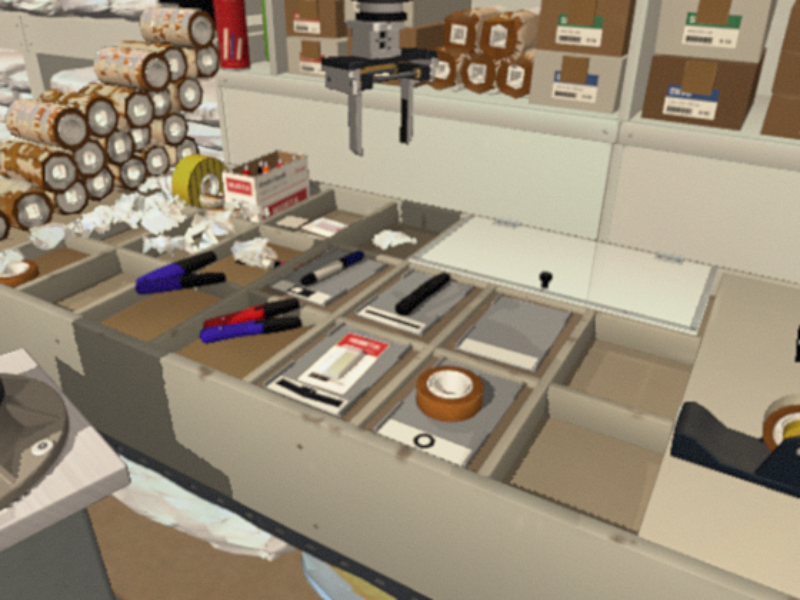

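View pics/b.png

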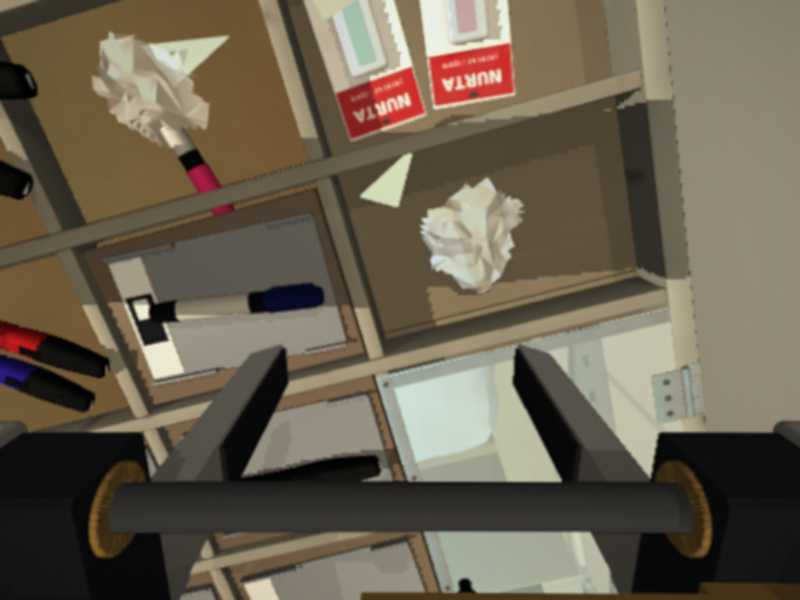

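The scene shows, in 800x600 pixels:
- Pen on the card tray at (335,268).
- Cutter on the pen tray at (425,292).
- Spare tray at (515,330).
- Card on the cutter tray at (345,365).
- Roll at (450,400).

The wrist view shows the trays turned about 15° from world x, with the pen at (235,300). Next I'll get the height by triangulation and view the side picture.

```bash
cat > h.py <<'E'
from cell import *
import numpy as np, cv2
def ray(c,uv):
    K=np.array([[c['fx'],0,c['cx']],[0,c['fy'],c['cy']],[0,0,1]])
    p=cv2.undistortPoints(np.array([[uv]],float),K,np.array([c['k1'],0,0,0]))[0,0]
    C=-c['R'].T@c['t']; d=c['R'].T@np.array([p[0],p[1],1]); return C,d/np.linalg.norm(d)
def onplane(c,uv,z):
    C,d=ray(c,uv); return C+d*(z-C[2])/d[2]
def tri(*cu):
    A=np.zeros((3,3));b=np.zeros(3);R=[ray(c,u) for c,u in cu]
    for C,d in R:
        P=np.eye(3)-np.outer(d,d);A+=P;b+=P@C
    X=np.linalg.solve(A,b); return X,[np.linalg.norm((np.eye(3)-np.outer(d,d))@(X-C)) for C,d in R]
def pix(c,X):
    K=np.array([[c['fx'],0,c['cx']],[0,c['fy'],c['cy']],[0,0,1]])
    return cv2.projectPoints(np.array([X],float),cv2.Rodrigues(c['R'])[0],c['t'],K,np.array([c['k1'],0,0,0,]))[0][0,0]
def down(yaw):  # tool y (closing) along world yaw deg
    a=np.radians(yaw); y=np.array([np.cos(a),np.sin(a),0]); z=np.array([0,0,-1.]); return np.c_[np.cross(y,z),y,z]
E
python3 - <<'E'
from h import *
s,w=calibration("scene"),calibration("wrist")
f=.7
for n,a,b in[("cap",(362,253),(322,293)),("tip",(305,279),(153,313)),("label far-left corner",(289,285),(108,263))]:
    X,e=tri((s,np.array(a)*f),(w,np.array(b)*f)); print(n,X.round(3),np.round(e,4))
cv2.imwrite('pics/c.png',cv2.resize(cv2.imread('pics/side0.png'),(800,600)))
E
```

```text
cap [ 0.618 -0.014  0.049] [0.0011 0.0011]
tip [ 0.493 -0.029  0.052] [0.0012 0.0012]
label far-left corner [0.47  0.001 0.043] [0.0129 0.0129]
```

View pics/c.png

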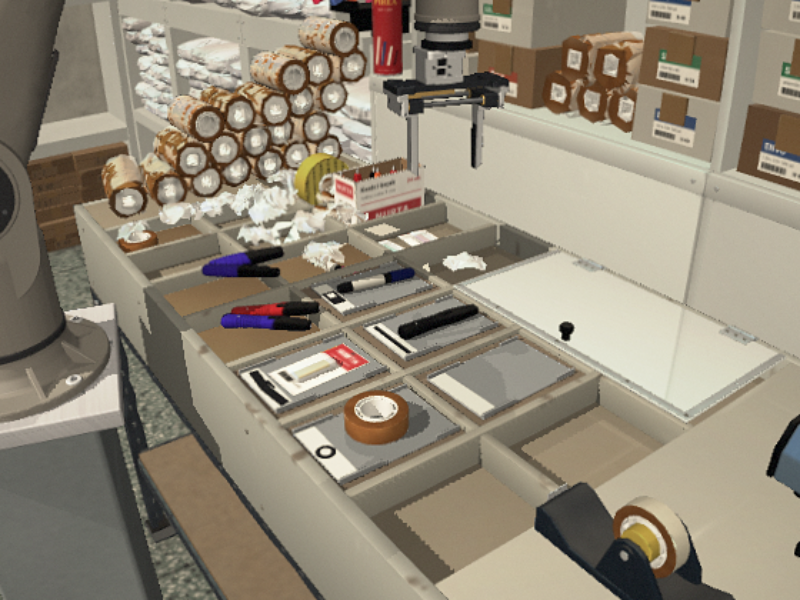

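The side view shows all five trays, with the labels clear:
- Pen tray label at (390,338), cutter tray label at (268,388), card tray label at (333,298).
- Spare tray at (500,372).
- Floor about 0.04 m high.

I'll take two high wrist views over the trays.

Run:
```python
from h import *
import pickle
d=[]
for i,(x,y,z) in enumerate([(.58,-.24,.33),(.56,-.33,.33)]):
    movep([x,y,z],down(0)); pause(.2)
    c=calibration("wrist");im=capture("wrist")[...,::-1];cv2.imwrite(f"pics/w{i+1}.png",im);d.append(c)
    cv2.imwrite(f"pics/w{i+1}b.png",cv2.resize(im,(800,600)))
pickle.dump(d,open("w.pkl","wb"));print(state()['t'],state()['tool_pos'])
```

```text
2.2167 [ 0.56056491 -0.32881308  0.33001781]
```

View pics/w1b.png

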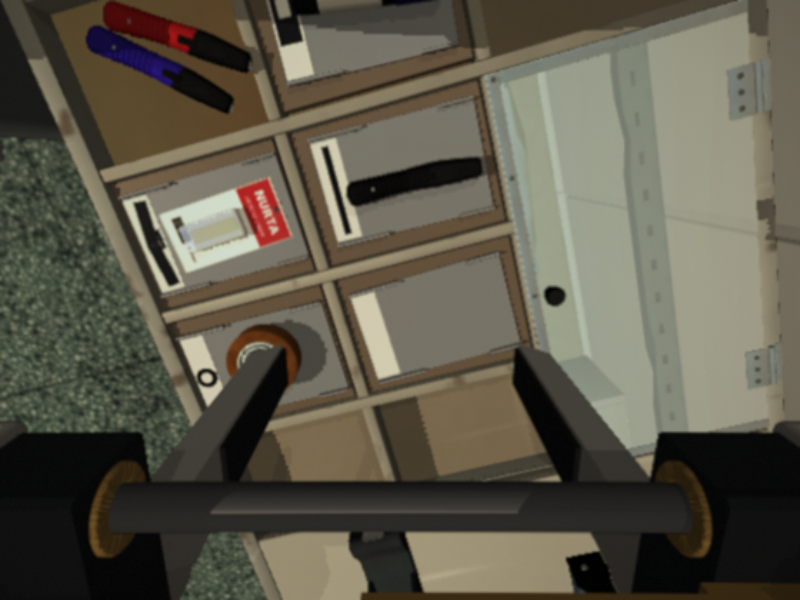

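View pics/w2b.png

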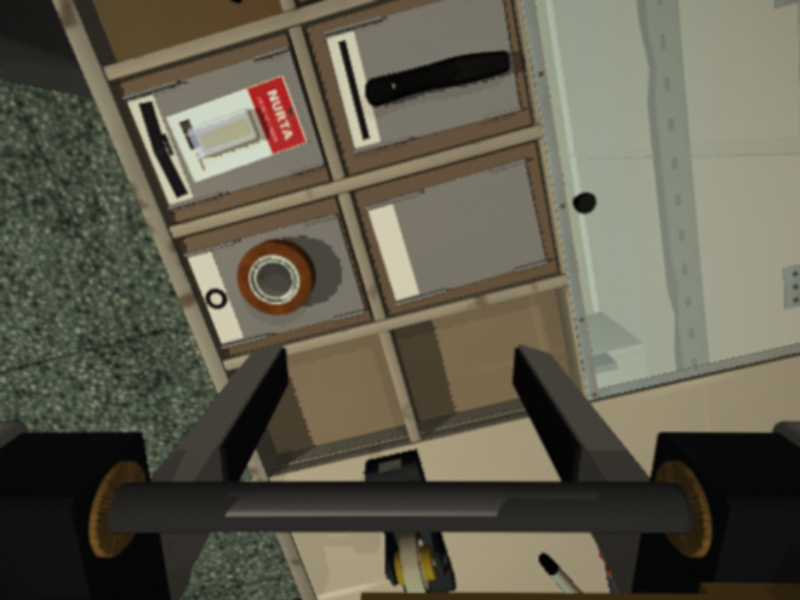

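The overhead views show:
- w1 (800 px): pen tray label at (335,192) with the cutter at (415,180); spare label at (375,337); cutter tray label at (155,243) with the card at (225,225).
- w2: the same area shifted up, with the roll at (275,277).
- The card tray label is in the first wrist view at (146,320), with the pen over it.

Now I'll measure.

```bash
cat > m.py <<'E'
from h import *
import pickle
w1,w2=pickle.load(open("w.pkl","rb"));
w0={'fx':327.4346342956024,'fy':327.4346342956024,'cx':279.8150143414505,'cy':208.18792485697924,'k1':0.014268798884991074,'R':np.array([[9.99999459e-01,-3.10083656e-04,-9.93309358e-04],[-1.98302835e-05,-9.60074402e-01,2.79744780e-01],[-1.04039517e-03,-2.79744609e-01,-9.60073888e-01]]),'t':np.array([-0.67555925,-0.02963617,0.39298159])}
I=[cv2.imread(f"pics/{n}.png") for n in("wrist0","w1","w2")];W=[w0,w1,w2]
def comp(mask,uv):
    n,l,st,_=cv2.connectedComponentsWithStats(mask.astype(np.uint8),connectivity=4)
    k=l[int(uv[1]),int(uv[0])]; return (l==k) if k else None
def rectw(c,m,z):
    cs=max(cv2.findContours(m.astype(np.uint8),cv2.RETR_EXTERNAL,cv2.CHAIN_APPROX_NONE)[0],key=cv2.contourArea)[:,0]
    P=np.array([onplane(c,p,z)[:2] for p in cs])
    (ct,(a,b),_)=r=cv2.minAreaRect((P*1000).astype(np.float32)); bx=cv2.boxPoints(r)
    e=[bx[1]-bx[0],bx[2]-bx[1]]; L=max(e,key=np.linalg.norm); return np.array(ct)/1000,np.array(sorted((a,b))),np.degrees(np.arctan2(L[1],L[0]))%180
E
python3 - <<'E'
from m import *
f=.7
for n,a,b in[("penL",(310,145),(328,40)),("penL",(361,239),(382,140)),("spL",(350,295),(368,210)),("spL",(400,375),(418,297)),("cuL",(123,202),(128,103)),("cuL",(186,284),(192,198))]:
    X,e=tri((w1,np.array(a)*f),(w2,np.array(b)*f));print(n,X.round(4))
hsv=[cv2.cvtColor(i,cv2.COLOR_BGR2HSV) for i in I]
print([h[int(v*f),int(u*f)] for h,(u,v) in[(hsv[1],(320,160)),(hsv[1],(375,337)),(hsv[1],(148,210)),(hsv[1],(420,230)),(hsv[2],(400,280)),(hsv[0],(122,275))]])
for z in(.035,.045):
  for nm,i,uv in[("pen",1,(320,160)),("pen",2,(340,60)),("spare",1,(375,337)),("spare",2,(393,253)),("cutter",1,(128,205)),("cutter",2,(135,107)),("card",0,(122,275)),("roll",2,(205,270))]:
    m=comp((hsv[i][...,2]>150)&(hsv[i][...,1]<70),np.array(uv)*f)
    if m is None: print(nm,i,"none",hsv[i][int(uv[1]*f),int(uv[0]*f)]);continue
    print(z,nm,i,m.sum(),*[np.round(q,4) for q in rectw(W[i],m,z)])
E
```

```text
penL [ 0.4962 -0.143   0.039 ]
penL [ 0.5449 -0.229   0.064 ]
spL [ 0.5288 -0.2949  0.0281]
spL [ 0.5815 -0.3856  0.0335]
cuL [ 0.3099 -0.1969  0.0406]
cuL [ 0.3514 -0.2842  0.0232]
[array([ 25,  39, 208], dtype=uint8), array([ 24,  41, 209], dtype=uint8), array([28, 38, 80], dtype=uint8), array([ 17, 103,  99], dtype=uint8), array([ 25,  41, 209], dtype=uint8), array([ 22,  47, 163], dtype=uint8)]
0.035 pen 1 950 [ 0.5184 -0.1857] [26.7176 97.8517] 103.7608
0.035 pen 2 1125 [ 0.5186 -0.1848] [26.3666 97.702 ] 103.951
0.035 spare 1 1027 [ 0.5554 -0.3388] [26.9545 97.9687] 106.6708
0.035 spare 2 1191 [ 0.5558 -0.3378] [26.6022 98.0158] 106.6921
0.035 cutter 1 590 [ 0.3314 -0.2395] [26.4984 98.1463] 105.4122
0.035 cutter 2 674 [ 0.3316 -0.2388] [26.3881 97.9051] 105.3603
0.035 card 0 510 [ 0.4693 -0.0049] [23.8732 26.5955] 102.9879
0.035 roll 2 468 [ 0.3613 -0.3609] [25.9765 44.6108] 104.4682
0.045 pen 1 950 [ 0.5197 -0.1851] [26.1542 95.7882] 103.7608
0.045 pen 2 1125 [ 0.5195 -0.1861] [25.8115 95.6449] 103.951
0.045 spare 1 1027 [ 0.556 -0.335] [26.3861 95.9027] 106.6709
0.045 spare 2 1191 [ 0.5559 -0.3359] [26.0421 95.9521] 106.6921
0.045 cutter 1 590 [ 0.3366 -0.2378] [25.9396 96.0767] 105.4122
0.045 cutter 2 674 [ 0.3365 -0.239 ] [25.8325 95.8438] 105.3603
0.045 card 0 510 [ 0.4752 -0.0024] [23.1909 25.8355] 102.9879
0.045 roll 2 468 [ 0.3655 -0.3585] [25.4295 43.6716] 104.4682
```

Run:
```python
from m import *
f=.7
Z=.04
print("cardlabel",[onplane(w0,np.array(p)*f,Z)[:2].round(4) for p in[(108,263),(133,258),(183,375),(158,382)]])
hsv=[cv2.cvtColor(i,cv2.COLOR_BGR2HSV) for i in I]
for i,uv in((1,(400,185)),(2,(420,80))):
    m=comp(hsv[i][...,2]<50,np.array(uv)*f); print("cutter",i,m.sum(),*[np.round(q,4) for q in rectw(W[i],m,.05)])
for i,uv in((1,(200,262)),(2,(200,170)),):
    h=hsv[i]; m=((h[...,2]>150)&(h[...,1]<70))|((h[...,1]>150)&((h[...,0]<8)|(h[...,0]>172))&(h[...,2]>90))
    m=comp(m,np.array(uv)*f); 
    if m is not None: print("card",i,m.sum(),*[np.round(q,4) for q in rectw(W[i],m,.052)])
# trays
for n,c,a in(("pen",(.519,-.1856),13.85),("spare",(.5558,-.3366),16.7),("cutter",(.334,-.2387),15.4)):
    a=np.radians(a);print(n,np.array(c)+.076*np.array([np.cos(a),np.sin(a)]))
```

```text
cardlabel [array([0.4573, 0.0076]), array([0.4765, 0.0114]), array([ 0.5012, -0.0842]), array([ 0.4803, -0.0904])]
cutter 1 1522 [ 0.5943 -0.1737] [ 23.0843 130.2205] 13.1967
cutter 2 1864 [ 0.5945 -0.1743] [ 23.4243 131.154 ] 13.051
card 1 2397 [ 0.3951 -0.2235] [62.012  80.8129] 18.1647
card 2 2727 [ 0.395  -0.2257] [61.4865 81.2372] 18.4509
pen [ 0.59279036 -0.16740706]
spare [ 0.62859451 -0.3147606 ]
cutter [ 0.40727125 -0.21851774]
```

```bash
cat >> h.py <<'E'
def pick(xy,yaw,op,zt=.044,F=15,up=.12):
    gripper_to(op); movep([*xy,up],down(yaw-90)); move_straight([*xy,zt],.1)
    f=state()['wrist_force']; gripper_to(0,F); s=state(); print("pick wf",f.round(1),"w",s['gripper_width'].round(4),"ff",s['finger_force'],"z",s['tool_pos'].round(4))
    move_straight([*xy,up],.15); print("held",state()['gripper_width'].round(4))
def place(xy,yaw,op,zt=.045,up=.12):
    movep([*xy,up],down(yaw-90)); move_straight([*xy,zt],.08); print("place wf",state()['wrist_force'].round(1))
    pause(.2); gripper_to(op); move_straight([*xy,up],.15); print("t",state()['t'])
def snap(name):
    pause(.2); c=calibration("wrist"); im=capture("wrist")[...,::-1]; cv2.imwrite(f"pics/{name}.png",im); cv2.imwrite(f"pics/{name}b.png",cv2.resize(im,(800,600))); import pickle; pickle.dump(c,open(f"pics/{name}.pkl","wb")); return c,im
E
python3 - <<'E'
from h import *
gripper_to(.06)
movep([.585,-.172,.24],down(13.1-90)); snap("c1")
print(state()['joints'].round(0))
pick((.5944,-.174),13.1,.06)
snap("c2")
E
```

```text
[ -5.  17.  19.  99.  -6.  65. -61.]Traceback (most recent call last):
  File "<stdin>", line 5, in <module>
  File "h.py", line 21, in pick
    f=state()['wrist_force']; gripper_to(0,F); s=state(); print("pick wf",f.round(1),"w",s['gripper_width'].round(4),"ff",s['finger_force'],"z",s['tool_pos'].round(4))
                                                                                         ^^^^^^^^^^^^^^^^^^^^^^^^
AttributeError: 'float' object has no attribute 'round'
```

```bash
sed -i "s/\(s\['gripper_width'\]\|state()\['gripper_width'\]\).round(4)/round(\1,4)/g" h.py
python3 - <<'E'
from h import *
s=state();print(s['gripper_width'],s['finger_force'],s['tool_pos'],s['wrist_force'])
p=s['tool_pos'];move_straight([p[0],p[1],.12]);print(state()['gripper_width'],state()['t']);snap("c2")
E
```

```text
0.022821002705935522 14.999190419912338 [ 0.59443705 -0.17398976  0.04407164] [-0.62784554  0.11209055  1.91957985]
0.02290390967869696 7.6083
```

View pics/c2b.png

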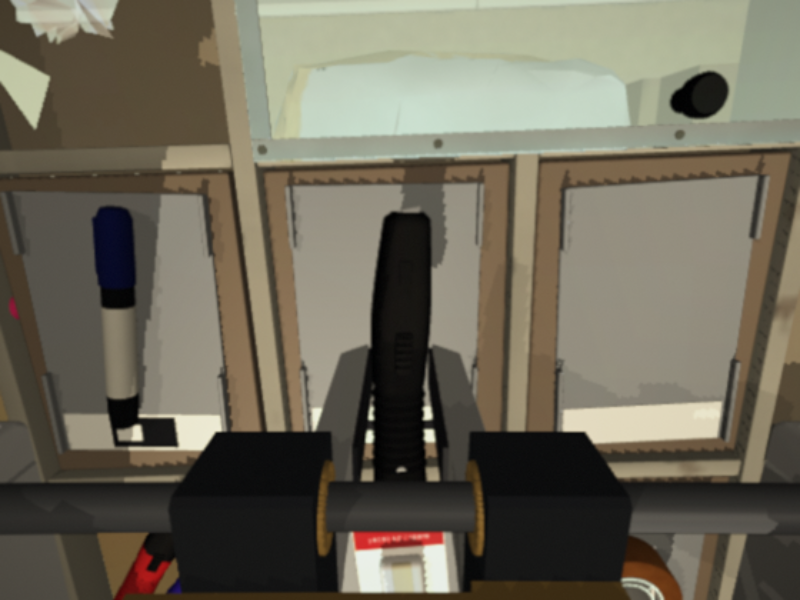

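The cutter is held, with its body centred at (405,330). The card tray label spans (60–230, 413–450), and the pen lies at (115,310). I'll park the cutter on the spare tray and measure the card tray and pen from this view.

Run:
```python
from h import *
import pickle
c=pickle.load(open("pics/c2.pkl","rb"));f=.7
for n,z,ps in(("label",.04,[(60,413),(227,416),(231,450),(66,450)]),("pen ends",.05,[(113,207),(122,428)]),("pen mid",.05,[(95,250),(134,250),(104,380),(138,380)]),("sparelabel",.04,[(563,409),(721,401),(724,437),(562,446)])):
    P=np.array([onplane(c,np.array(p)*f,z)[:2] for p in ps]);print(n,P.round(4).tolist(),P.mean(0).round(4))
    d=P[1]-P[0];print(np.linalg.norm(d).round(4),np.degrees(np.arctan2(d[1],d[0])).round(1))
place((.6286,-.3148),16.7,.06)
```

```text
label [[0.4813, 0.0142], [0.502, -0.0857], [0.4784, -0.0913], [0.4555, 0.0097]] [ 0.4793 -0.0383]
0.1021 -78.3
pen ends [[0.6178, -0.0153], [0.4866, -0.0284]] [ 0.5522 -0.0219]
0.1318 -174.3
pen mid [[0.5926, -0.0074], [0.5973, -0.0275], [0.5162, -0.0162], [0.5206, -0.0352]] [ 0.5567 -0.0216]
0.0207 -76.8
sparelabel [[0.5538, -0.2873], [0.5811, -0.3791], [0.5582, -0.3911], [0.5287, -0.2951]] [ 0.5555 -0.3382]
0.0957 -73.4
place wf [ 0.8 -0.6 -0.9]
t 11.1667
```

Run:
```python
from h import *
pick((.5535,-.0217),6.5,.05)
place((.5928,-.1674),13.85,.05)
movep([.5535,-.06,.2],down(-77));snap("c3");print(state()['t'])
```

```text
pick wf [ 0.2 -0.3  1.2] w 0.0181 ff 14.999413043260574 z [ 0.5536 -0.0217  0.0442]
held 0.018
place wf [-0.2 -0.1  0.3]
t 18.15
19.0167
```

View pics/c3b.png

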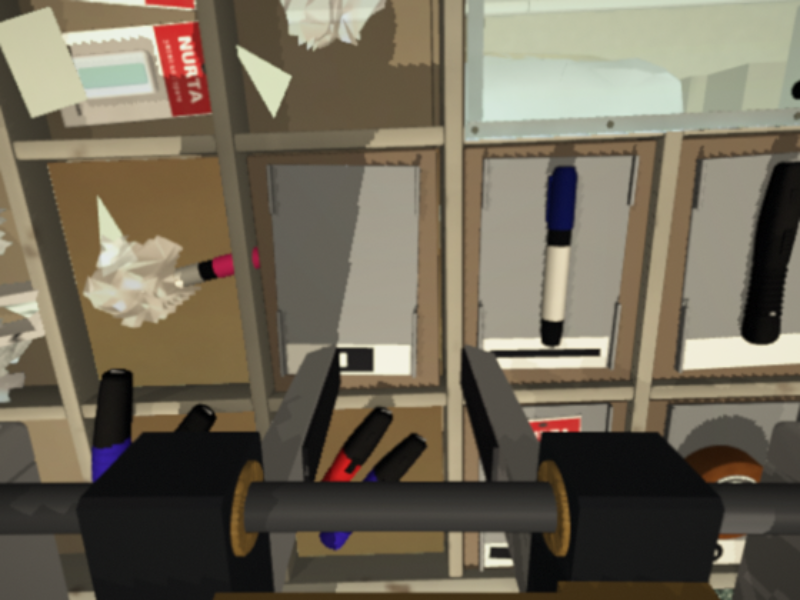

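The pen now lies on the pen tray, from (565,167) to (552,345). The card tray is empty, with its label at (287–411, 345–376). I'll check the numbers, then move the card.

Run:
```python
from h import *
import pickle
c=pickle.load(open("pics/c3.pkl","rb"));f=.7
def q(p,z): return onplane(c,np.array(p)*f,z)[:2]
for n,ps in(("card",[(287,345),(409,345),(411,376),(288,375)]),("cardtray top",[(272,163),(420,167)]),("pen",[(482,338),(607,338),(609,369),(482,369)]),("pentray top",[(482,158),(636,155)])):
    P=np.array([q(p,.04) for p in ps]);d=P[1]-P[0];print(n,P.mean(0).round(4),np.linalg.norm(d).round(4),(np.degrees(np.arctan2(d[1],d[0]))+90).round(1))
a,b=q((565,167),.05),q((552,345),.05);d=a-b;print("pen",(a+b)/2,np.linalg.norm(d),np.degrees(np.arctan2(d[1],d[0])))
movep([.41,-.2188,.2],down(18.3-90)); snap("c4");print(state()['t'],state()['tool_pos'])
```

```text
card [ 0.4783 -0.0379] 0.0948 12.9
cardtray top [ 0.6227 -0.0075] 0.1029 11.5
pen [ 0.5182 -0.1861] 0.0964 12.9
pentray top [ 0.661  -0.1499] 0.106 13.8
pen [ 0.59210648 -0.16896333] 0.12921385413900616 14.291774998222122
20.1333 [ 0.41074664 -0.21809448  0.19985044]
```

View pics/c4b.png

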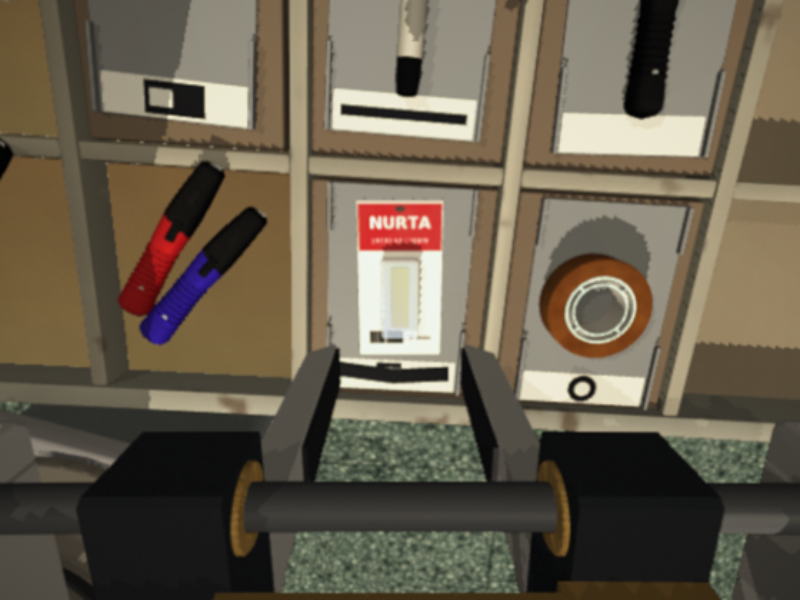

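The card's corners are at (356,200), (444,204), (440,356) and (359,354), clear of the cutter tray label. I'll pick it and place it on the card tray.

Run:
```python
from h import *
import pickle
c=pickle.load(open("pics/c4.pkl","rb"));f=.7
P=np.array([onplane(c,np.array(p)*f,.052)[:2] for p in[(356,200),(444,204),(440,356),(359,354)]])
d=(P[0]+P[1]-P[2]-P[3])/2;m=P.mean(0);yaw=np.degrees(np.arctan2(d[1],d[0]));print(m,np.linalg.norm(d),np.linalg.norm(P[0]-P[1]),yaw)
assert np.hypot(*(m-[.4127,-.2188]))<.008
pick(m,yaw,.076,F=12)
place((.553,-.0217),12.4,.072)
movep([.6286,-.3148,.2],down(16.7-90)); snap("c5");print(state()['t'])
```

```text
[ 0.40983018 -0.21914146] 0.11382005631956435 0.060647302003251004 18.198866679799057
pick wf [ 0.1 -0.2 -0.2] w 0.0618 ff 12.000769078731537 z [ 0.4102 -0.2192  0.0444]
held 0.0618
place wf [ 0.  -0.  -0.1]
t 26.4
27.8417
```

View pics/c5b.png

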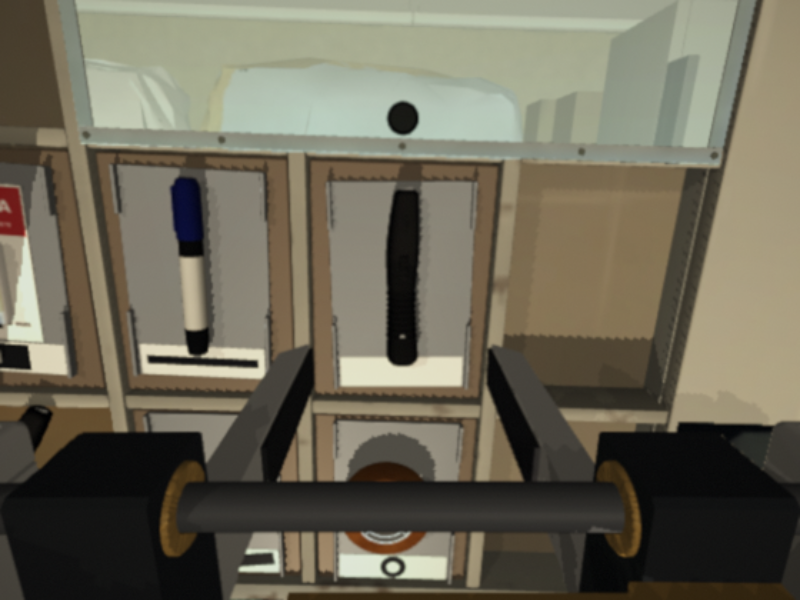

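The cutter lies at (404,190)–(402,364) on the spare tray, and the pen is on its tray at (190,265). I'll measure the cutter and move it to the cutter tray.

Run:
```python
from h import *
import pickle
c=pickle.load(open("pics/c5.pkl","rb"));f=.7
def q(p,z): return onplane(c,np.array(p)*f,z)[:2]
a,b=q((404,190),.05),q((402,364),.05);d=a-b;m=(a+b)/2;yaw=np.degrees(np.arctan2(d[1],d[0]));print(m,np.linalg.norm(d),yaw, "mid width",q((387,277),.05),q((419,277),.05))
assert np.hypot(*(m-[.6286,-.3148]))<.01
pick(m,yaw,.055)
place((.4085,-.2183),15.4,.055)
movep([.42,-.27,.22],down(15-90)); snap("c6");
movep([.58,-.22,.33],down(0)); snap("c7");print(state()['t'])
```

```text
[ 0.62839832 -0.31647811] 0.13004567157250352 16.259195014262577 mid width [ 0.62840332 -0.30439501] [ 0.63510473 -0.32660569]
pick wf [-0.2 -0.2 -0.1] w 0.0232 ff 14.999267264502123 z [ 0.6285 -0.3165  0.0441]
held 0.0232
place wf [-0.2 -0.6 -1.3]
t 34.4833
36.5917
```

View pics/c6b.png

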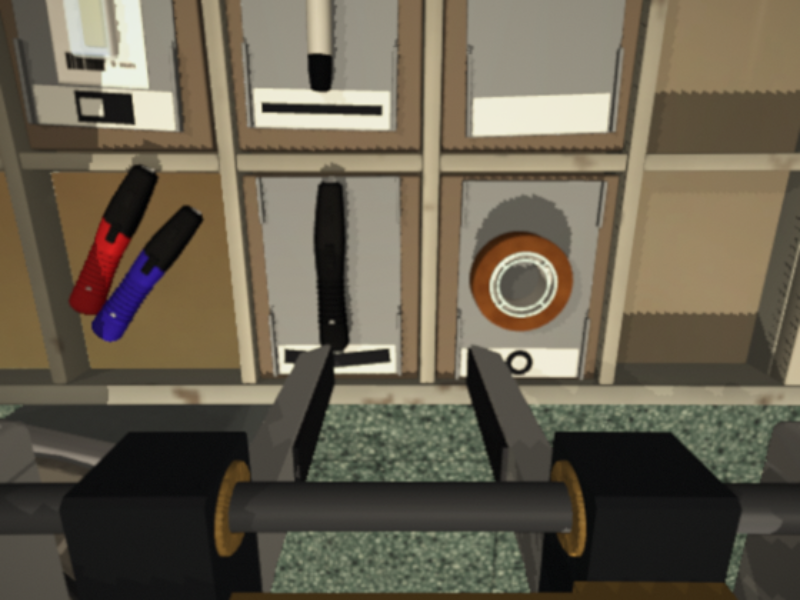

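View pics/c7b.png

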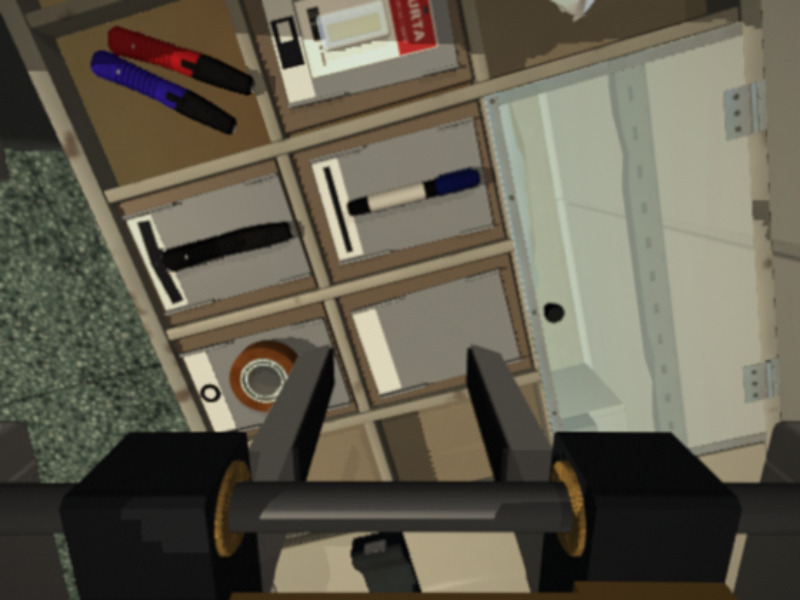

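c6 shows the cutter in its tray from (331,181) to (334,349). c7 shows the pen, cutter and card each by its own label and the spare tray empty. I'll do a last numeric check.

Run:
```python
from h import *
import pickle
f=.7
def off(n,ps,z,lab,mid=None):
    c=pickle.load(open(f"pics/{n}.pkl","rb"))
    P=np.array([onplane(c,np.array(p)*f,z)[:2] for p in ps]).mean(0);L=np.array([onplane(c,np.array(p)*f,.04)[:2] for p in lab])
    e=(L[0]+L[3]-L[1]-L[2])/2;e/=np.linalg.norm(e);x=np.array([e[1],-e[0]]);m=L.mean(0)+.076*x;d=P-m
    print(P.round(4),m.round(4),"along/across mm",(d@x*1e3).round(1),(d@e*1e3).round(1),"trayyaw",np.degrees(np.arctan2(x[1],x[0])).round(1))
# labels: left-top,right-top,right-bottom,left-bottom seen from robot
off("c6",[(331,181),(334,349)],.05,[(277,346),(395,345),(397,373),(280,375)])
off("c7",[(163,259),(291,231)],.05,[(150,215),(186,303),(166,311),(128,221)])
off("c7",[(349,208),(479,178)],.049,[(334,159),(361,256),(340,263),(311,166)])
off("c5",[(185,178),(197,354)],.05,[(137,342),(266,348),(265,378),(137,372)])
```

```text
[ 0.4092 -0.2195] [ 0.4056 -0.2187] along/across mm 3.3 -1.8 trayyaw 15.8
[ 0.4091 -0.2187] [ 0.4073 -0.2206] along/across mm 2.3 1.4 trayyaw 14.5
[ 0.5937 -0.1687] [ 0.5918 -0.1693] along/across mm 2.0 0.1 trayyaw 14.1
[ 0.5921 -0.1683] [ 0.5933 -0.1663] along/across mm -1.6 -1.6 trayyaw 13.8
```

Run:
```python
from h import *
movep([.5535,-.06,.2],down(-77));snap("c8");print(state()['t'])
```

```text
38.3
```

View pics/c8b.png

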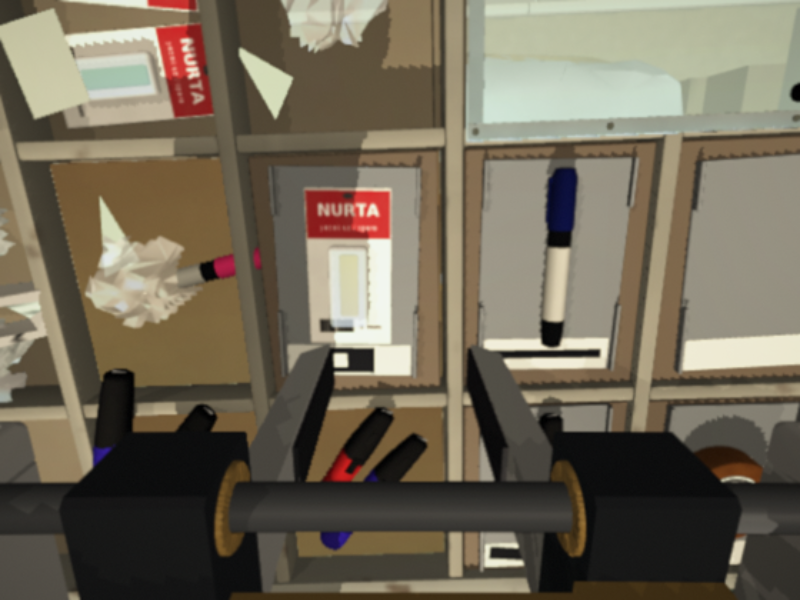

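The card lies at (306–391, 188–345), close to its label. I'll check how far it is off centre.

Run:
```python
from h import *
import pickle
c=pickle.load(open("pics/c8.pkl","rb"));im=cv2.imread("pics/c8.png");h=cv2.cvtColor(im,cv2.COLOR_BGR2HSV)
print(h[232:250,235].tolist())
f=.7
P=np.array([onplane(c,np.array(p)*f,.052)[:2] for p in[(306,188),(391,188)]]);a=np.radians(12.4);x=np.array([np.cos(a),np.sin(a)])
print("from far edge:",P.mean(0)-.059*x, "label mid",np.array([.4783,-.038])+.076*x,"edge yaw",np.degrees(np.arctan2(*(P[1]-P[0])[::-1]))+90)
print("label top",onplane(c,np.array((348,345))*f,.04),"card near",onplane(c,np.array((350,344))*f,.052))
cv2.imwrite("pics/c9.png",cv2.resize(im[120:270,180:310],(650,750))[150:])
```

```text
[[30, 31, 198], [38, 16, 240], [43, 9, 246], [45, 10, 247], [47, 9, 246], [45, 10, 244], [36, 16, 237], [34, 30, 229], [30, 33, 204], [26, 36, 197], [25, 39, 196], [25, 42, 134], [23, 38, 53], [0, 10, 26], [25, 44, 70], [26, 41, 173], [28, 30, 240], [27, 22, 243]]
from far edge: [ 0.55168657 -0.02495437] label mid [ 0.55252709 -0.02168012] edge yaw 13.014673845542362
label top [ 0.49115953 -0.03402137  0.04      ] card near [ 0.49733331 -0.03562191  0.052     ]
```

View pics/c9.png

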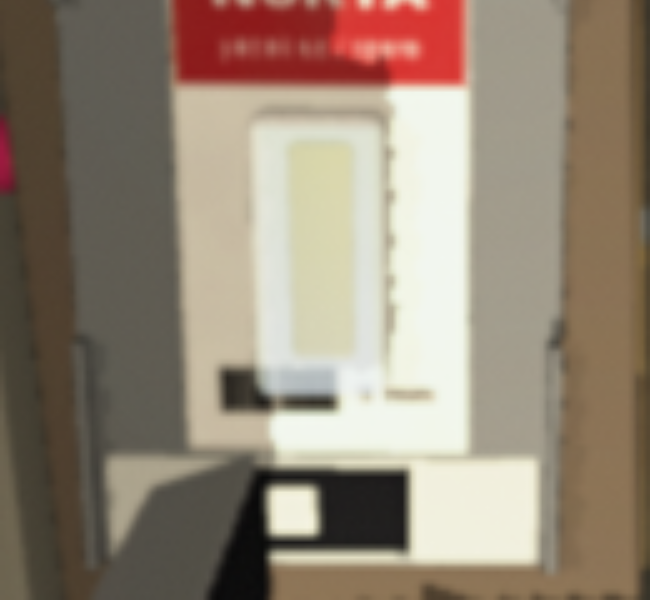

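The crop shows the card square in its tray and just clear of the label. It is about 1 mm off lengthwise and 3 mm off sideways, so I'm handing the job in.

```bash
python3 -c "
from cell import *
print(sign_off())"
```

```text
the job is handed in; nothing more can be done
None
```

The pen, card and cutter each lie flat in their own trays, about 3 mm or less off centre by the pictures; the spare tray is empty, the tape roll was not moved, and the job was handed in at about 38 s.

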